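# Check a printed housing under the height bar

## Robot

A 6-joint arm with a two-finger parallel gripper is mounted at the origin on the work surface. World frame = base frame: x ahead of the robot, y to its left, z up, the work surface at z = 0. Lengths are in mm, angles in degrees, forces in N, time in s.
With the tool pointing down it reaches from about 300 to 850 mm from the base axis. Payload 4.2 kg.
Tool frame: the origin (TCP) lies at the very end of the fingers, on their centre line; the grasp point (between the pads) lies 19 mm behind it (env.grasp_offset is the distance from the TCP to the grasp point, in mm); z points along the fingers, y is the line along which they close (so a half turn about z gives the same grasp; the last joint's range is limited). The gripper opens to 91 mm and grips with 3 to 60 N. Pads are 32 mm wide; open, the fingers measure 118 mm over their backs; the gripper's body (76 mm by 178 mm) begins 60 mm behind the grasp point.
Start: joints at [70.187, 18.312, 89.639, -0, 72.044, -1.146], TCP at [184.041, 544.768, 213.976] pointing down, gripper open.
Joint ranges: [-177.97, 177.97], [-48.28, 115.42], [12.27, 149.76], [-77.06, 257.06], [2.81, 150.46], [-146.56, 146.56]. Speed limits (degrees/s): [147.25, 147.25, 180, 180, 180, 180].

## Interface

Orientations are given as [roll, pitch, yaw] about the fixed x, y, z axes, in that order (R = Rz(yaw) Ry(pitch) Rx(roll)).
In Python, from workcell import env gives the robot as it stands. The module is installed in compiled form; this text tells all that it offers.
- The arm moves only by the tool send_rows, never from a script. Its argument "motion" is a list of rows, each an object of numbers: "tx", "ty", "tz": the shift along the tool's x, y, z in units of 500 mm (1.0 is 500 mm); "rx", "ry", "rz": the turn, a rotation vector about the tool's x, y, z in units of 30 degrees (1.0 is 30 degrees); "gripper": the closure, from -1 (fully open) to 1 (shut). In form: [{"tx": .., "ty": .., "tz": .., "rx": .., "ry": .., "rz": .., "gripper": ..}, ...]. A call has 1 to 12 rows; each row shifts and turns the commanded pose from where the row before left it, along the tool's axes as they then stand; what a row does not reach is not made up. A row lasts 1/8 s, in which the tool goes at most 62.5 mm and 10.7 degrees, less where a joint would pass 70% of its speed; a pose out of reach is approached as far as the arm can. A call with a number of a shift or a turn outside -1 to 1 is refused whole. A call with a gripper value outside its range is refused whole. The fingers move at their own pace and stop on an object; "grip_force" is the grip in N (left out, the last holds). Time passes only in rows, so rows that do not move let the fingers close. It gives the time, the measured TCP pose, the force, the opening and the grip force at its end, in the units of the state.
- env.state(): the state, without advancing time (a new reading comes with each control period).
- env.grab_frame(name): name is "scene" or "side" or "wrist"; returns a dict with "frame" (420x560x3 uint8, red, green, blue), "vertical_fov" (degrees; the focal length in pixels is half the picture's height over the tangent of half this angle, whatever the lens; pixels are square), "cx", "cy" (the principal point, pixels), "rvec" (rotation vector, rad) and "tvec" (3), from world to camera coordinates, as OpenCV has them; the wrist camera has in their place "T_tool_cam" (4x4, takes a point from camera to tool coordinates, whose origin is the TCP and whose axes are the flange's). Camera axes: x right, y down, z forward; pixel columns grow to the right and rows downward; lengths in mm; the calibration is good to about 2 mm. A picture is of the moment at which its call begins: read the wrist's pose just before it. There is no depth.
- env.job_done(): hands the job in; it is judged then, once.
The state is a dict: "time_s": time; "qpos": joint angles; "qvel": joint speeds; "effort": joint torques, N m; "ee_pos": TCP position; "ee_rot": TCP orientation; "force": force on the tool from outside, world axes, zero at the start; "torque": the same for the moment, N m; "gripper_width": finger opening in mm; "gripper_force": force on a finger pad.
Only numpy, scipy, OpenCV 4.12 (cv2) and the standard library are available. Lean on these libraries where they do the work, as an engineer would, in place of code of your own. Each camera call takes 0.05 s, during which the arm holds its last target. There are 200 camera calls.

## Task

Check the orange printed housing in the height gauge: lay it flat in front of the gauge's open mouth, nose towards the yellow bar, and push it by its tail end between the rails until its raised part has gone right under and past the bar and its nose meets the red sprung stop. Keep it pressed gently against the stop for two seconds with about the push of a one-kilogram weight (10 N; the stop must never get anywhere near double that), then let go and leave the housing lying there past the bar. Leave everything else on the bench where it is.

Things in the scene. Friction and masses are not known exactly. Their poses are not given: they have to be found in the camera images.
- housing: orange printed housing to check, 170 to 350 g. Raised part 70 long x 50 wide x 30 high mm with five black stripes on top; behind it a lower tail 70 x 50 x 16 mm with two black dots. Origin: underside, below the middle of the raised part; z up, +x to the nose. Flat nose face at x = +35 mm, raised part ends at x = -35, flat tail end at x = -105.
- tail_end (a point): middle of the housing's flat tail end face, 8 mm above its underside: the face to push on
- gauge: fixed height gauge. Origin: on the bench under the middle of its yellow bar; z up, +x is the way the part is pushed; the part slides on the bench itself. The bar spans x = -6 to +6 mm, underside 32, top 44 mm above the bench (2 mm over the housing); posts at |y| = 38 to 50 mm. Rails 14 mm high from x = -20 to 175 mm.
- mouth (a point): middle of the gauge's open mouth on the bench, x = -66 mm in the gauge's frame (axes as the gauge's). Here the rails' inner faces flare to |y| = 41 mm, narrowing to 27 mm at x = -20 mm in the gauge's frame and beyond (2 mm play each side of the housing).
- stop_range (a point): on the bench at x = 98 mm in the gauge's frame, middle of where the red stop pad may be: its untouched face lies anywhere within 14 mm either way (x = 84 to 112), set anew each time and not reported, so feel for it. Pad 42 mm wide, 2 to 24 mm high, on a spring of about 4 N/mm, 8 mm travel, from 2 N; damped (1.2 N more per 10 mm/s); it pushes back when let go.
- grey_housing: a second printed housing of the same shape but grey; bystander; origin at its underside, to be left alone
- spool: black spool of blue printer filament lying flat, 200 mm across, 64 mm high; bystander; origin at its underside, to be left alone
- bottle: clear water bottle with a red cap, 64 mm across, 190 mm tall; bystander; origin at its underside, to be left alone
- caliper: digital caliper lying flat, 220 mm long, 14 mm thick; bystander; origin at its underside, to be left alone
- screwdriver: screwdriver lying on the bench; bystander; origin at its underside, to be left alone
Mind the look-alikes: they are no part of the job. Leave any brown or green look-alike of the housing alone.

How it is judged (in metres and radians):
On the way, in this order (a step that is already met when the one before it is completed fails the run):
1. the housing lies flat between the rails with its nose under and just past the bar (y of housing in the frame of gauge between -0.006 and 0.006 m and angle between housing's own z axis and vertical below 0.06 rad and height (world z) of housing below 0.006 m and angle between the x axis of housing and the x axis of gauge, either way round below 0.12 rad and x of tail_end in the frame of gauge below 0 m and x of housing in the frame of gauge above -0.029 m).
2. with its raised part past the bar, the housing is kept pressed against the stop with 5 to 15 N for one second (y of housing in the frame of gauge between -0.006 and 0.006 m and angle between housing's own z axis and vertical below 0.06 rad and height (world z) of housing below 0.006 m and angle between the x axis of housing and the x axis of gauge, either way round below 0.12 rad and x of tail_end in the frame of gauge below 0 m and x of housing in the frame of gauge above 0.046 m and contact force between housing and gauge between 5 and 15 N), for 1 s.
At the end, for the whole second after the job is handed in: The housing lies still and flat on the bench between the rails (within 6 mm of the gauge's centre line and 0.12 rad of its direction), nose first, its raised part wholly past the bar (its origin more than 43 mm past the bar's middle), and the fingers have let go (y of housing in the frame of gauge between -0.006 and 0.006 m and angle between housing's own z axis and vertical below 0.06 rad and height (world z) of housing below 0.006 m and angle between the x axis of housing and the x axis of gauge, either way round below 0.12 rad and x of tail_end in the frame of gauge below 0 m and x of housing in the frame of gauge above 0.043 m and linear speed of housing below 0.01 m/s and contact force between the fingers and housing below 0.1 N); the robot touches nothing.
It fails at once if the housing is pushed against the gauge or its stop with more than 20 N (contact force between housing and gauge above 20 N).
It fails at once if the housing is tipped over (angle between housing's own z axis and vertical above 0.8 rad).
It fails at once if another thing on the bench is moved by more than 25 mm (distance of any of grey_housing, spool, bottle, caliper, screwdriver from where it was at the start of the episode above 0.025 m).
It also fails if it takes over 66 s, if anything falls off the work surface, if the arm or the gripper's body presses on something with over 40 N, if the wrist force passes 120 N, or if a joint passes its speed limit or range.

## Working session

There is one attempt and no reset: what is moved stays moved. The work goes in short steps, Python scripts to look and compute and a tool call to move; the robot and the scene stay as the last step left them, time stands still between calls to the robot, and variables do not carry over. Pictures are saved under pics/ and viewed, at most 10 in all, crops included, and the job is handed in when it is done.

Besides the shell and the picture viewer there is one more tool, called as a command line: name --argument value ..., lists and objects as JSON in quotes. send_rows: Moves the arm, as the interface text tells. Shifts and turns lie within -1 to 1; 1 stands for 500 mm of shift or 30 degrees of turn. Its arguments: {"type":"object","properties":{"motion":{"type":"array"},"grip_force":{"type":"number"}},"required":["motion"]}

```bash
mkdir -p pics
cat > h.py <<'E'
import numpy as np, cv2, pickle
from scipy.spatial.transform import Rotation as R
from workcell import env
def grab(n):
    s=env.state(); f=env.grab_frame(n); h=f['frame'].shape[0]
    fl=h/2/np.tan(np.radians(f['vertical_fov'])/2)
    K=np.array([[fl,0,f['cx']],[0,fl,f['cy']],[0,0,1]])
    if 'rvec' in f:
        Rw=R.from_rotvec(np.ravel(f['rvec'])).as_matrix().T; o=-Rw@np.ravel(f['tvec'])
    else:
        T=np.array(f['T_tool_cam']); Rt=R.from_euler('xyz',s['ee_rot'],degrees=True).as_matrix()
        Rw=Rt@T[:3,:3]; o=Rt@T[:3,3]+np.array(s['ee_pos'])
    return f['frame'],K,Rw,o
def save(n,fn):
    g=grab(n); cv2.imwrite('pics/%s.png'%fn,g[0][:,:,::-1]); pickle.dump(g,open(fn+'.pkl','wb')); return g
def ray(g,p,z):
    _,K,Rw,o=g; p=np.atleast_2d(p).astype(float)
    d=(Rw@np.linalg.inv(K)@np.c_[p,np.ones(len(p))].T).T
    return o+d*((z-o[2])/d[:,2])[:,None]
def load(fn): return pickle.load(open(fn+'.pkl','rb'))
E
python3 -c "
from h import *
for n in ['scene','side','wrist']: g=save(n,n+'0'); print(n,g[3],g[2][:,2])
print(env.state())"; python3 -c "
import cv2,numpy as np
a=[cv2.imread('pics/%s0.png'%n) for n in ['scene','side']]
"
```

```text
scene [ 957.89756885 -558.36459489 1306.8947193 ] [-0.33741972  0.38880658 -0.85730821]
side [  68.65153354 -848.90988188 1022.16439101] [ 0.29343077  0.63085527 -0.71827572]
wrist [107.28271501 570.83767678 383.30956292] [ 0.26707128 -0.09201275 -0.95927399]
{'time_s': 0.15, 'qpos': array([ 7.01859395e+01,  1.83442189e+01,  8.96895731e+01,  6.53621081e-04,
        7.20454511e+01, -1.14562259e+00]), 'qvel': array([ 0.07686323, -0.10226188, -0.18280998,  0.02474185, -0.00489715,
       -0.08635495]), 'effort': array([ 8.54401169e-04, -4.12776804e+01, -2.32155901e+01,  7.28535256e-02,
        4.33982816e-02, -8.26974133e-05]), 'ee_pos': array([183.91606683, 544.39062521, 213.308748  ]), 'ee_rot': array([-1.79920785e+02, -2.20573842e-03,  1.61331359e+02]), 'force': array([ 0.62901431,  0.18737129, -1.04483237]), 'torque': array([ 0.00230964, -0.01860682, -0.03651804]), 'gripper_force': 0.0, 'gripper_width': 91.2847651663966}
```

View pics/scene0.png

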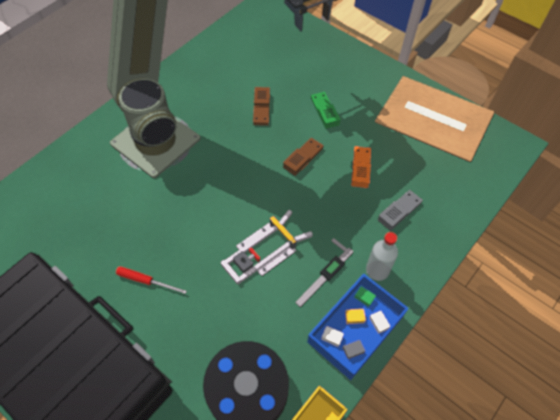

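View pics/side0.png

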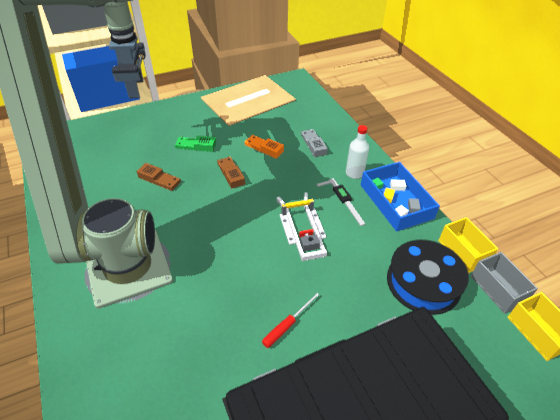

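The scene view shows the orange housing at (361,167), the brown look-alikes at (303,156) and (262,105), and the gauge at (265,247) with its mouth to the upper right near the yellow bar (283,230). In the side view these are at (264,147) and (302,225). I'll zoom in.

Run:
```python
from h import *
a=load('scene0');b=load('side0')
c=lambda g,x,y,w,h,s:cv2.resize(g[0][y:y+h,x:x+w],None,fx=s,fy=s,interpolation=cv2.INTER_CUBIC)
top=np.hstack([c(a,325,130,80,60,5),c(b,225,115,80,60,5)])
bot=np.hstack([c(a,215,200,100,75,4),c(b,260,185,100,75,4)])
cv2.imwrite('pics/crop.png',np.vstack([top,bot])[:,:,::-1])
for g,pts in((a,[(361,167),(303,156),(262,105)]),(b,[(264,147),(231,171),(158,177)])):
    for p in pts: print(p,g[0][p[1]-1:p[1]+2,p[0]-1:p[0]+2].reshape(-1,3).max(0),ray(g,p,15)[0])
    hsv=cv2.cvtColor(g[0],cv2.COLOR_RGB2HSV)
    m=cv2.inRange(hsv,(4,170,150),(16,255,255));n,l,s,ce=cv2.connectedComponentsWithStats(m)
    for i in range(1,n):
        if s[i,4]>30: print('or',s[i],ce[i],ray(g,ce[i],20)[0])
    m=cv2.inRange(hsv,(18,150,150),(32,255,255));n,l,s,ce=cv2.connectedComponentsWithStats(m)
    for i in range(1,n):
        if 30<s[i,4]<400: print('ye',s[i],ce[i],ray(g,ce[i],44)[0])
```

```text
(361, 167) [154  82  39] [559.97030265 326.21291559  15.        ]
(303, 156) [132  83  53] [400.3931694 245.1989848  15.       ]
(262, 105) [88 58 38] [168.42290962 320.94517358  15.        ]
or [353 147  17  36 414] [361.35990338 163.42512077] [554.6226583  334.37292626  20.        ]
ye [271 217  24  25 137] [282.05839416 229.08029197] [525.29005249  -5.98105709  44.        ]
ye [346 310  19  13 205] [354.85365854 315.77073171] [823.28613374 -78.78403558  44.        ]
(264, 147) [229 119  25] [548.78650878 321.41229809  15.        ]
(231, 171) [149  96  54] [395.95239424 247.08035244  15.        ]
(158, 177) [157  98  51] [163.32267154 316.43588333  15.        ]
or [245 135  39  23 456] [265.         145.75219298] [552.46626243 320.72231934  20.        ]
or [218 158  25  24 210] [229.1047619  168.47142857] [392.87670107 256.33806835  20.        ]
or [138 164  23  13  73] [149.01369863 170.76712329] [142.74713644 353.39715813  20.        ]
or [156 174  23  13 151] [166.58278146 179.73509934] [185.43918609 286.14042876  20.        ]
ye [ 50  53  13  41 154] [55.7987013  71.43506494] [ -76.34971199 1113.80567954   44.        ]
ye [141  60   5  18  56] [142.82142857  69.28571429] [265.58380878 986.04202366  44.        ]
ye [ 0 90  5 17 46] [ 1.17391304 99.97826087] [-291.30396565  968.53759676   44.        ]
ye [384 189  10  14  93] [388.84946237 194.16129032] [801.52958392 -85.87054727  44.        ]
ye [282 199  31   9 130] [297.63846154 203.23076923] [522.26354981  -6.14880758  44.        ]
```

View pics/crop.png

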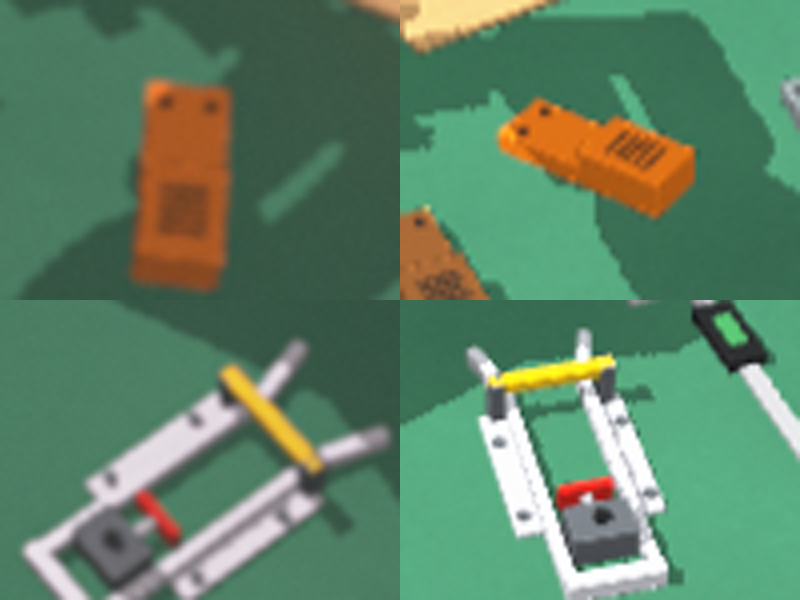

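The orange housing has its tail with dots pointing up in the scene view and its nose pointing down. The gauge mouth faces upper right, and the stop is at lower left. Next I'll work out the poses from these pixels.

Run:
```python
from h import *
a=load('scene0');b=load('side0')
S=lambda p:[(325+x/5,130+y/5) for x,y in p]
D=lambda p:[(225+(x-400)/5,115+y/5) for x,y in p]
def tri(pa,pb):
    out=[]
    for p,q in zip(pa,pb):
        P=[];A=[]
        da=ray(a,p,0)[0]-a[3];db=ray(b,q,0)[0]-b[3]
        M=np.c_[da,-db];t=np.linalg.lstsq(M,b[3]-a[3],rcond=None)[0]
        out.append((a[3]+da*t[0]+b[3]+db*t[1])/2)
    return np.array(out)
np.set_printoptions(precision=1,suppress=True)
# two dots, nose top corners (left/right in scene)
sa=S([(166,102),(210,107),(137,258),(218,263)]); sb=D([(523,132),(545,112),(655,178),(694,152)])
# dots: which correspond; scene left = camera west
print('tri',tri(sa,sb))
print('tail dots z16',ray(a,sa[:2],16),ray(b,sb[:2],16)); print('nose z30',ray(a,sa[2:],30),ray(b,sb[2:],30))
G=lambda p:[(215+x/4,200+(y-300)/4) for x,y in p]
H=lambda p:[(260+(x-400)/4,185+(y-300)/4) for x,y in p]
# bar ends top mid; back corners frame
ga=G([(230,370),(317,465),(28,553),(80,597)]); gb=H([(494,382),(612,362),(575,592),(665,578)])
print('tri bar',tri(ga[:2],gb[:2])); 
print('bar z44',ray(a,ga[:2],44),ray(b,gb[:2],44)); print('back z14',ray(a,ga[2:],14),ray(b,gb[2:],14))
print('rail tips z14',ray(a,G([(297,348),(380,435)]),14),ray(b,H([(475,355),(585,338)]),14))
print('red z24',ray(a,G([(140,497),(172,538)]),24),ray(b,H([(559,490),(612,482)]),24))
print('bottle',ray(a,(380,275),0),ray(b,(356,175),0)); print('caliper jaw',ray(a,[(340,245),(325,270),(300,303)],10)); print('grey',ray(a,(401,209),15))
```

```text
tri [[515.1 375.6  11.4]
 [538.3 389.5  12.5]
 [573.  261.8  30.1]
 [612.4 288.5  25.1]]
tail dots z16 [[517.2 371.4  16. ]
 [540.1 385.8  16. ]] [[513.  371.1  16. ]
 [536.6 386.7  16. ]]
nose z30 [[575.9 256.5  30. ]
 [614.2 284.3  30. ]] [[572.3 268.6  30. ]
 [609.6 284.1  30. ]]
tri bar [[480.1   6.5  40.1]
 [573.1 -11.3  39.6]]
bar z44 [[481.4   5.1  44. ]
 [574.7 -13.6  44. ]] [[478.6   2.6  44. ]
 [570.8 -14.7  44. ]]
back z14 [[ 458.6 -180.    14. ]
 [ 507.4 -181.1   14. ]] [[ 457.3 -181.5   14. ]
 [ 521.4 -196.3   14. ]]
rail tips z14 [[494.9  63.6  14. ]
 [584.3  46.3  14. ]] [[489.8  62.   14. ]
 [578.8  43.8  14. ]]
red z24 [[ 492.  -102.5   24. ]
 [ 529.  -111.6   24. ]] [[ 484.5  -99.6   24. ]
 [ 523.8 -108.4   24. ]]
bottle [[803.1  75.7   0. ]] [[784.5  72.5   0. ]]
caliper jaw [[ 668.5   74.2   10. ]
 [ 682.9  -13.1   10. ]
 [ 690.4 -130.3   10. ]]
grey [[733.9 279.   15. ]]
```

send_rows --motion '[{"tx": -0.1095,"ty": -0.0245,"tz": 0.003,"gripper": -1},{"tx": -0.1095,"ty": -0.0245,"tz": 0.003,"gripper": -1},{"tx": -0.1095,"ty": -0.0245,"tz": 0.003,"gripper": -1},{"tx": -0.1095,"ty": -0.0245,"tz": 0.003,"gripper": -1},{"tx": -0.1095,"ty": -0.0245,"tz": 0.003,"gripper": -1},{"tx": -0.1095,"ty": -0.0245,"tz": 0.003,"gripper": -1},{"tx": -0.1095,"ty": -0.0245,"tz": 0.003,"gripper": -1},{"tx": -0.1095,"ty": -0.0245,"tz": 0.003,"gripper": -1},{"rz": 0.3275,"gripper": -1},{"rz": 0.3275,"gripper": -1},{"rz": 0.3275,"gripper": -1},{"rz": 0.3275,"gripper": -1}]'

```text
invalid input at $.motion[0]: expected keys tx, ty, tz, rx, ry, rz, gripper
```

Run:
```python
from h import *
g=save('wrist','w1');s=env.state();print(s['time_s'],s['ee_pos'],s['ee_rot'],s['force'])
```

```text
0.2 [183.95242332 544.48732096 213.46921537] [-1.79942114e+02  5.91264919e-04  1.61331791e+02] [-0.5549847   0.02742686 -0.36722823]
```

View pics/w1.png

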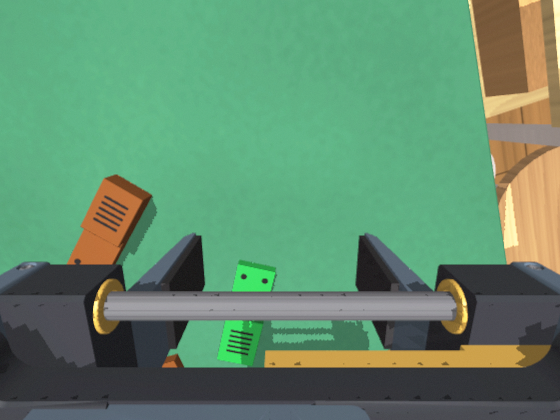

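The wrist picture shows only the green and brown look-alikes, and the fingers block its lower part. It sees best toward the tool's +x side, so I'll hover just beyond the nose.

send_rows --motion '[{"tx": -0.1095,"ty": -0.0317,"tz": 0.003,"rx": 0,"ry": 0,"rz": 0,"gripper": -1},{"tx": -0.1095,"ty": -0.0317,"tz": 0.003,"rx": 0,"ry": 0,"rz": 0,"gripper": -1},{"tx": -0.1095,"ty": -0.0317,"tz": 0.003,"rx": 0,"ry": 0,"rz": 0,"gripper": -1},{"tx": -0.1095,"ty": -0.0317,"tz": 0.003,"rx": 0,"ry": 0,"rz": 0,"gripper": -1},{"tx": -0.1095,"ty": -0.0317,"tz": 0.003,"rx": 0,"ry": 0,"rz": 0,"gripper": -1},{"tx": -0.1095,"ty": -0.0317,"tz": 0.003,"rx": 0,"ry": 0,"rz": 0,"gripper": -1},{"tx": -0.1095,"ty": -0.0317,"tz": 0.003,"rx": 0,"ry": 0,"rz": 0,"gripper": -1},{"tx": -0.1095,"ty": -0.0317,"tz": 0.003,"rx": 0,"ry": 0,"rz": 0,"gripper": -1},{"tx": -0.1095,"ty": -0.0317,"tz": 0.003,"rx": 0,"ry": 0,"rz": 0,"gripper": -1}]'

```text
time_s: 1.32
ee_pos: [606.5, 250.7, 200.2]
ee_rot: [180.0, -0.0, 161.3]
force: [-0.0, 0.3, 0.0]
gripper_width: 91.2
gripper_force: 0.0
```

send_rows --motion '[{"tx": 0,"ty": 0,"tz": 0,"rx": 0,"ry": 0,"rz": 0.3275,"gripper": -1},{"tx": 0,"ty": 0,"tz": 0,"rx": 0,"ry": 0,"rz": 0.3275,"gripper": -1},{"tx": 0,"ty": 0,"tz": 0,"rx": 0,"ry": 0,"rz": 0.3275,"gripper": -1},{"tx": 0,"ty": 0,"tz": 0,"rx": 0,"ry": 0,"rz": 0.3275,"gripper": -1},{"tx": 0,"ty": 0,"tz": 0,"rx": 0,"ry": 0,"rz": 0,"gripper": -1}]'

```text
time_s: 1.95
ee_pos: [605.1, 251.8, 200.1]
ee_rot: [-180.0, -0.0, 122.1]
force: [-0.8, 0.1, 0.3]
gripper_width: 91.0
gripper_force: 0.0
```

Run:
```python
from h import *
g=save('wrist','w2');s=env.state();print(s['time_s'],s['ee_pos'],s['ee_rot'],s['force'])
```

```text
2.0 [605.10346109 251.86382293 200.20510575] [-1.79973473e+02 -7.41399189e-03  1.22204768e+02] [ 0.19854646  0.04735463 -0.16525052]
```

View pics/w2.png

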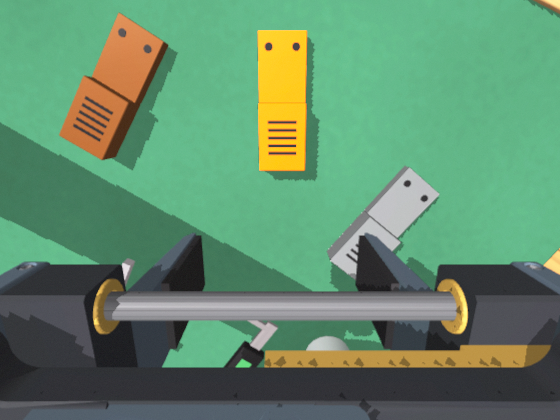

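The wrist view shows the orange housing, aligned with the image: dots at (268,47) and (296,47), stripes centred on (282,138), nose edge at row 171.

Run:
```python
from h import *
np.set_printoptions(precision=1,suppress=True)
g=load('w2')
print(g[3],ray(g,[(268,47),(296,47)],16)); print(ray(g,[(282,138)],30)); print(ray(g,[(259,171),(305,171)],30),ray(g,[(258,103),(306,103)],30), ray(g,[(258,30),(307,30)],16))
a=load('scene0')
for q in((282,138),):
  d=ray(g,q,0)[0]-g[3]; p=(325+183/5,130+210/5); e=ray(a,p,0)[0]-a[3]
  t=np.linalg.lstsq(np.c_[d,-e],a[3]-g[3],rcond=None)[0]; print('stripes',g[3]+d*t[0],a[3]+e*t[1])
```

```text
[562.  320.6 370.3] [[513.7 373.7  16. ]
 [537.9 388.8  16. ]]
[[573.5 305.4  30. ]]
[[571.  262.5  30. ]
 [613.4 289.1  30. ]] [[534.  321.9  30. ]
 [575.7 348.1  30. ]] [[497.1 381.5  16. ]
 [538.8 407.6  16. ]]
stripes [573.7 305.2  24.6] [574.9 305.8  24.6]
```

send_rows --motion '[{"tx": 0.07,"ty": 0.0018,"tz": 0.04,"rx": 0,"ry": 0,"rz": 0,"gripper": -1},{"tx": 0.07,"ty": 0.0018,"tz": 0.04,"rx": 0,"ry": 0,"rz": 0,"gripper": -1},{"tx": 0,"ty": 0,"tz": 0.1,"rx": 0,"ry": 0,"rz": 0,"gripper": -1},{"tx": 0,"ty": 0,"tz": 0.1,"rx": 0,"ry": 0,"rz": 0,"gripper": -1},{"tx": 0,"ty": 0,"tz": 0.07,"rx": 0,"ry": 0,"rz": 0,"gripper": -1},{"tx": 0,"ty": 0,"tz": 0.036,"rx": 0,"ry": 0,"rz": 0,"gripper": -1},{"tx": 0,"ty": 0,"tz": 0,"rx": 0,"ry": 0,"rz": 0,"gripper": 1},{"tx": 0,"ty": 0,"tz": 0,"rx": 0,"ry": 0,"rz": 0,"gripper": 1},{"tx": 0,"ty": 0,"tz": 0,"rx": 0,"ry": 0,"rz": 0,"gripper": 1},{"tx": 0,"ty": 0,"tz": 0,"rx": 0,"ry": 0,"rz": 0,"gripper": 1},{"tx": 0,"ty": 0,"tz": 0,"rx": 0,"ry": 0,"rz": 0,"gripper": 1}]' --grip_force 25

```text
time_s: 3.38
ee_pos: [569.9, 312.4, 8.3]
ee_rot: [179.9, 0.0, 122.0]
force: [0.1, -0.9, 3.3]
gripper_width: 49.7
gripper_force: 25.0
```

send_rows --motion '[{"tx": 0,"ty": 0,"tz": -0.06,"rx": 0,"ry": 0,"rz": 0,"gripper": 1},{"tx": 0,"ty": 0,"tz": -0.12,"rx": 0,"ry": 0,"rz": 0,"gripper": 1},{"tx": 0,"ty": 0,"tz": -0.12,"rx": 0,"ry": 0,"rz": 0,"gripper": 1},{"tx": -0.0708,"ty": -0.0608,"tz": -0.01,"rx": 0,"ry": 0,"rz": 0,"gripper": 1},{"tx": -0.0708,"ty": -0.0608,"tz": -0.01,"rx": 0,"ry": 0,"rz": 0,"gripper": 1},{"tx": -0.0708,"ty": -0.0608,"tz": -0.01,"rx": 0,"ry": 0,"rz": 0,"gripper": 1},{"tx": -0.0708,"ty": -0.0608,"tz": -0.01,"rx": 0,"ry": 0,"rz": 0,"gripper": 1},{"tx": -0.0708,"ty": -0.0608,"tz": -0.01,"rx": 0,"ry": 0,"rz": 0,"gripper": 1},{"tx": -0.0708,"ty": -0.0608,"tz": -0.01,"rx": 0,"ry": 0,"rz": 0,"gripper": 1},{"tx": -0.0708,"ty": -0.0608,"tz": -0.01,"rx": 0,"ry": 0,"rz": 0,"gripper": 1},{"tx": -0.0708,"ty": -0.0608,"tz": -0.01,"rx": 0,"ry": 0,"rz": 0,"gripper": 1},{"tx": -0.0708,"ty": -0.0608,"tz": -0.01,"rx": 0,"ry": 0,"rz": 0,"gripper": 1}]'

```text
time_s: 4.88
ee_pos: [505.9, -104.4, 202.3]
ee_rot: [-180.0, -0.0, 122.0]
force: [0.5, 0.5, -1.9]
gripper_width: 49.7
gripper_force: 25.0
```

send_rows --motion '[{"tx": 0,"ty": 0,"tz": 0,"rx": 0,"ry": 0,"rz": 0.287,"gripper": 1},{"tx": 0,"ty": 0,"tz": 0,"rx": 0,"ry": 0,"rz": 0.287,"gripper": 1},{"tx": 0,"ty": 0,"tz": 0,"rx": 0,"ry": 0,"rz": 0.287,"gripper": 1},{"tx": 0,"ty": 0,"tz": 0,"rx": 0,"ry": 0,"rz": 0.287,"gripper": 1},{"tx": 0,"ty": 0,"tz": 0,"rx": 0,"ry": 0,"rz": 0.287,"gripper": 1},{"tx": 0,"ty": 0,"tz": 0,"rx": 0,"ry": 0,"rz": 0,"gripper": 1}]'

```text
time_s: 5.62
ee_pos: [506.3, -103.0, 202.1]
ee_rot: [-180.0, -0.0, 79.1]
force: [-0.4, 0.2, -2.4]
gripper_width: 49.8
gripper_force: 25.0
```

Run:
```python
from h import *
g=save('wrist','w3');s=env.state();print(s['time_s'],s['ee_pos'],s['ee_rot'],s['force'],s['gripper_width'])
```

```text
5.675 [ 506.30735737 -102.95714041  202.151544  ] [-1.79957130e+02 -3.02347474e-03  7.91342613e+01] [ 0.2796664  -0.05990524 -2.65811991] 50.115168058146004
```

View pics/w3.png

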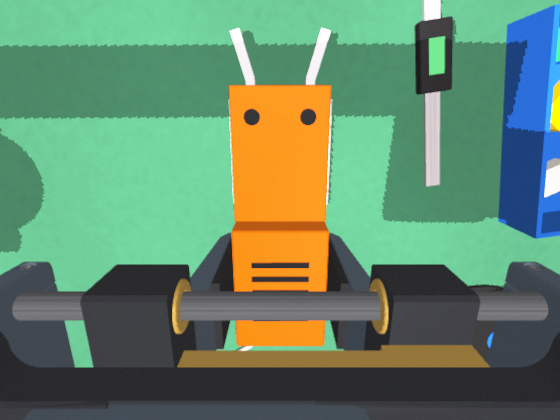

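The wrist view shows the held housing lined up over the gauge, with flare tips near (236,30) and (325,30), narrowing to about (250,84) and (311,84).

Run:
```python
from h import *
np.set_printoptions(precision=1,suppress=True)
g=load('w3')
hsv=cv2.cvtColor(g[0],cv2.COLOR_RGB2HSV); m=cv2.inRange(hsv,(0,0,140),(179,60,255))
for r in (30,34,40,50,60,70,80,84): 
    c=np.flatnonzero(m[r,220:345])+220; L=c[c<280];Rr=c[c>280]
    i=[(L.max()+.5,r),(Rr.min()-.5,r)]
    print(r,L.min(),L.max(),Rr.min(),Rr.max(),ray(g,i,14).ravel(),ray(g,i,14).mean(0),np.linalg.norm(np.diff(ray(g,i,14),axis=0)))
rows=np.flatnonzero(m[:80,225:250].any(1));print('tiprows',rows.min()); rows=np.flatnonzero(m[:80,312:335].any(1));print(rows.min())
for r in (110,140,170,190):
    c=np.flatnonzero(m[r,215:345])+215; print(r,c.min(),c.max(),ray(g,[(c.min(),r),(c.max(),r)],14).ravel())
print('housing dots held', g[3])
```

```text
30 230 240 320 330 [497.6  69.3  14.  576.4  54.1  14. ] [537.   61.7  14. ] 80.2178384213741
34 230 241 319 330 [497.8  65.6  14.  574.8  50.7  14. ] [536.3  58.1  14. ] 78.43961754584898
40 232 243 317 328 [498.6  59.9  14.  572.   45.6  14. ] [535.3  52.7  14. ] 74.72697964816939
50 235 246 314 324 [499.6  50.2  14.  567.5  37.1  14. ] [533.5  43.7  14. ] 69.14625923730217
60 239 249 311 321 [500.6  40.4  14.  562.9  28.4  14. ] [531.8  34.4  14. ] 63.47345292375584
70 242 252 308 318 [501.6  30.5  14.  558.3  19.5  14. ] [530.  25.  14.] 57.706262421610006
80 245 255 305 315 [502.7  20.4  14.  553.6  10.5  14. ] [528.1  15.5  14. ] 51.84231231891145
84 245 255 306 314 [501.8  16.5  14.  553.9   6.4  14. ] [527.9  11.5  14. ] 53.07800952769163
tiprows 28
27
110 330 331 [575.7 -24.5  14.  576.7 -24.7  14. ]
140 230 330 [461.6 -34.9  14.  571.  -56.   14. ]
170 231 329 [454.9 -67.7  14.  565.1 -89.   14. ]
190 232 328 [ 450.6  -90.7   14.   560.5 -111.9   14. ]
housing dots held [521.4 -23.4 372.2]
```

send_rows --motion '[{"tx": 0.1,"ty": 0,"tz": 0,"rx": 0,"ry": 0,"rz": 0,"gripper": 1},{"tx": 0.1,"ty": -0.001,"tz": 0,"rx": 0,"ry": 0,"rz": 0,"gripper": 1},{"tx": 0.1,"ty": -0.001,"tz": 0,"rx": 0,"ry": 0,"rz": 0,"gripper": 1},{"tx": 0.1,"ty": 0,"tz": 0,"rx": 0,"ry": 0,"rz": 0,"gripper": 1},{"tx": 0,"ty": 0,"tz": 0.1,"rx": 0,"ry": 0,"rz": 0,"gripper": 1},{"tx": 0,"ty": 0,"tz": 0.1,"rx": 0,"ry": 0,"rz": 0,"gripper": 1},{"tx": 0,"ty": 0,"tz": 0.1,"rx": 0,"ry": 0,"rz": 0,"gripper": 1},{"tx": 0,"ty": 0,"tz": 0.05,"rx": 0,"ry": 0,"rz": 0,"gripper": 1},{"tx": 0,"ty": 0,"tz": 0.025,"rx": 0,"ry": 0,"rz": 0,"gripper": 1},{"tx": 0,"ty": 0,"tz": 0.009,"rx": 0,"ry": 0,"rz": 0,"gripper": 1},{"tx": 0,"ty": 0,"tz": 0,"rx": 0,"ry": 0,"rz": 0,"gripper": 1}]'

```text
time_s: 7.05
ee_pos: [544.6, 93.6, 11.2]
ee_rot: [179.9, -0.0, 79.0]
force: [0.8, 0.1, -1.9]
gripper_width: 49.7
gripper_force: 25.0
```

send_rows --motion '[{"tx": 0,"ty": 0,"tz": 0.0045,"rx": 0,"ry": 0,"rz": 0,"gripper": 1},{"tx": 0,"ty": 0,"tz": 0,"rx": 0,"ry": 0,"rz": 0,"gripper": 1},{"tx": 0,"ty": 0,"tz": 0,"rx": 0,"ry": 0,"rz": 0,"gripper": -1},{"tx": 0,"ty": 0,"tz": 0,"rx": 0,"ry": 0,"rz": 0,"gripper": -1},{"tx": 0,"ty": 0,"tz": 0,"rx": 0,"ry": 0,"rz": 0,"gripper": -1},{"tx": 0,"ty": 0,"tz": -0.06,"rx": 0,"ry": 0,"rz": 0,"gripper": -1},{"tx": 0,"ty": 0,"tz": -0.1,"rx": 0,"ry": 0,"rz": 0,"gripper": -1},{"tx": 0,"ty": 0,"tz": -0.1,"rx": 0,"ry": 0,"rz": 0,"gripper": -1},{"tx": 0,"ty": 0,"tz": -0.1,"rx": 0,"ry": 0,"rz": 0,"gripper": -1},{"tx": 0,"ty": 0,"tz": 0,"rx": 0,"ry": 0,"rz": 0,"gripper": -1}]'

```text
time_s: 8.3
ee_pos: [546.5, 93.9, 192.7]
ee_rot: [179.5, -0.2, 79.0]
force: [0.8, 0.1, -1.3]
gripper_width: 91.2
gripper_force: 0.0
```

Run:
```python
from h import *
a=save('wrist','w4');b=save('scene','s4');s=env.state();print(s['time_s'],s['ee_pos'],s['ee_rot'],s['gripper_width'])
c=cv2.resize(b[0][170:280,215:360],None,fx=4,fy=4,interpolation=cv2.INTER_CUBIC)[:420]
cv2.imwrite('pics/m4.png',cv2.resize(np.hstack([a[0],c[:, :560]]),(800,300))[:,:,::-1])
```

```text
8.4 [543.61806396  93.46918511 188.22937583] [ 1.79984333e+02 -9.57041877e-03  7.89868264e+01] 90.98516945781684
```

View pics/m4.png

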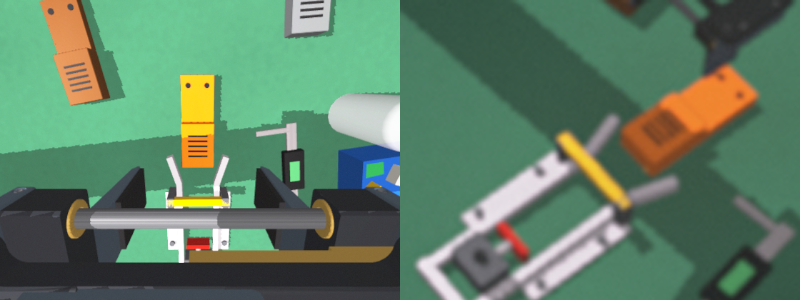

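The housing lies flat with its nose just inside the flare and lined up (half-scale wrist view: tail edge at row 75, nose at row 167). I'll measure the tail end now.

Run:
```python
from h import *
np.set_printoptions(precision=1,suppress=True)
g=load('w4')
hsv=cv2.cvtColor(g[0],cv2.COLOR_RGB2HSV); m=cv2.inRange(hsv,(5,150,120),(30,255,255)); m[:,:240]=0;m[:,320:]=0;m[250:]=0
n,l,s,c=cv2.connectedComponentsWithStats(m);i=1+s[1:,4].argmax();print(s[i])
x,y,w,h=s[i,:4]; P=ray(g,[(253,y),(298,y)],16);print(P)
u=np.array([np.cos(np.radians(-100.95)),np.sin(np.radians(-100.95)),0]);v=np.array([-u[1],u[0],0]);O=np.array([525,-1.5,0])
for q,z in (((253,y),16),((298,y),16),((254,233),30),((299,233),30)):
    d=ray(g,q,z)[0]-O; print(q,d@u,d@v)
r=l[y+12]==i; print(np.flatnonzero(r)[[0,-1]]); print('bar',[(p-O)@u for p in ray(g,[(280,278),(280,288)],44)])
for row,z in ((y+12,16),(190,30),(225,30)):
    e=np.flatnonzero(l[row]==i)[[0,-1]]; print(row,[(p-O)@v for p in ray(g,[(e[0],row),(e[1]+1,row)],z)])
t=env.state()['ee_pos']-O;print('tcp',t@u,t@v)
```

```text
[ 252  105   48  130 5631]
[[537.8 192.9  16. ]
 [584.1 183.9  16. ]]
(253, np.int32(105)) -193.28998597360436 -24.32843845334232
(298, np.int32(105)) -193.23017440951696 22.794995533245668
(254, 233) -56.03275795441546 -25.66610648487557
(299, 233) -55.81324201390148 25.058405305908675
[253 299]
bar [np.float64(-7.083990659597669), np.float64(5.568745935067277)]
117 [np.float64(-24.635515282487965), np.float64(25.089945139398885)]
190 [np.float64(-24.44703580973415), np.float64(25.370771495411265)]
225 [np.float64(-24.314343494224257), np.float64(24.910070617010735)]
tcp -96.77665563861981 0.23947653055380458
```

send_rows --motion '[{"tx": 0.082,"ty": 0,"tz": 0,"rx": 0,"ry": 0,"rz": 0,"gripper": 1},{"tx": 0.082,"ty": 0,"tz": 0,"rx": 0,"ry": 0,"rz": 0,"gripper": 1},{"tx": 0.082,"ty": 0,"tz": 0,"rx": 0,"ry": 0,"rz": 0,"gripper": 1},{"tx": 0,"ty": 0,"tz": 0.1,"rx": 0,"ry": 0,"rz": 0,"gripper": 1},{"tx": 0,"ty": 0,"tz": 0.1,"rx": 0,"ry": 0,"rz": 0,"gripper": 1},{"tx": 0,"ty": 0,"tz": 0.1,"rx": 0,"ry": 0,"rz": 0,"gripper": 1},{"tx": 0,"ty": 0,"tz": 0.05,"rx": 0,"ry": 0,"rz": 0,"gripper": 1},{"tx": 0,"ty": 0,"tz": 0.016,"rx": 0,"ry": 0,"rz": 0,"gripper": 1},{"tx": 0,"ty": 0,"tz": 0,"rx": 0,"ry": 0,"rz": 0,"gripper": 1},{"tx": 0,"ty": 0,"tz": 0,"rx": 0,"ry": 0,"rz": 0,"gripper": 1},{"tx": 0,"ty": 0,"tz": 0,"rx": 0,"ry": 0,"rz": 0,"gripper": 1},{"tx": 0,"ty": 0,"tz": 0,"rx": 0,"ry": 0,"rz": 0,"gripper": 1}]' --grip_force 10

```text
time_s: 9.9
ee_pos: [567.8, 214.4, 6.0]
ee_rot: [179.9, -0.0, 79.0]
force: [0.7, -0.5, -0.2]
gripper_width: 0.3
gripper_force: 0.0
```

send_rows --motion '[{"tx": -0.01,"ty": -0.002,"tz": 0,"rx": 0,"ry": 0,"rz": 0,"gripper": 1},{"tx": -0.01,"ty": 0,"tz": 0,"rx": 0,"ry": 0,"rz": 0,"gripper": 1},{"tx": -0.01,"ty": 0,"tz": 0,"rx": 0,"ry": 0,"rz": 0,"gripper": 1},{"tx": -0.01,"ty": 0,"tz": 0,"rx": 0,"ry": 0,"rz": 0,"gripper": 1},{"tx": -0.01,"ty": 0,"tz": 0,"rx": 0,"ry": 0,"rz": 0,"gripper": 1},{"tx": -0.01,"ty": 0,"tz": 0,"rx": 0,"ry": 0,"rz": 0,"gripper": 1},{"tx": -0.01,"ty": 0,"tz": 0,"rx": 0,"ry": 0,"rz": 0,"gripper": 1}]'

```text
time_s: 10.78
ee_pos: [559.8, 179.9, 5.3]
ee_rot: [180.0, -0.0, 79.0]
force: [0.7, 2.3, 1.4]
gripper_width: 0.6
gripper_force: 1.0
```

send_rows --motion '[{"tx": -0.01,"ty": 0,"tz": 0,"rx": 0,"ry": 0,"rz": 0,"gripper": 1},{"tx": -0.01,"ty": 0,"tz": 0,"rx": 0,"ry": 0,"rz": 0,"gripper": 1},{"tx": -0.01,"ty": 0,"tz": 0,"rx": 0,"ry": 0,"rz": 0,"gripper": 1},{"tx": -0.01,"ty": 0,"tz": 0,"rx": 0,"ry": 0,"rz": 0,"gripper": 1},{"tx": -0.01,"ty": 0,"tz": 0,"rx": 0,"ry": 0,"rz": 0,"gripper": 1}]'

```text
time_s: 11.4
ee_pos: [554.9, 155.2, 5.2]
ee_rot: [-180.0, -0.0, 79.0]
force: [0.3, 2.8, 2.1]
gripper_width: 0.6
gripper_force: 1.2
```

send_rows --motion '[{"tx": -0.01,"ty": 0,"tz": 0,"rx": 0,"ry": 0,"rz": 0,"gripper": 1},{"tx": -0.01,"ty": 0,"tz": 0,"rx": 0,"ry": 0,"rz": 0,"gripper": 1},{"tx": -0.01,"ty": 0,"tz": 0,"rx": 0,"ry": 0,"rz": 0,"gripper": 1},{"tx": -0.01,"ty": 0,"tz": 0,"rx": 0,"ry": 0,"rz": 0,"gripper": 1},{"tx": -0.01,"ty": 0,"tz": 0,"rx": 0,"ry": 0,"rz": 0,"gripper": 1},{"tx": -0.01,"ty": 0,"tz": 0,"rx": 0,"ry": 0,"rz": 0,"gripper": 1}]'

```text
time_s: 12.15
ee_pos: [549.1, 125.8, 5.2]
ee_rot: [-180.0, -0.0, 79.0]
force: [0.1, 2.2, 1.3]
gripper_width: 0.4
gripper_force: 1.1
```

send_rows --motion '[{"tx": -0.01,"ty": 0,"tz": 0,"rx": 0,"ry": 0,"rz": 0,"gripper": 1},{"tx": -0.01,"ty": 0,"tz": 0,"rx": 0,"ry": 0,"rz": 0,"gripper": 1},{"tx": -0.01,"ty": 0,"tz": 0,"rx": 0,"ry": 0,"rz": 0,"gripper": 1},{"tx": -0.01,"ty": 0,"tz": 0,"rx": 0,"ry": 0,"rz": 0,"gripper": 1},{"tx": -0.01,"ty": 0,"tz": 0,"rx": 0,"ry": 0,"rz": 0,"gripper": 1},{"tx": -0.01,"ty": 0,"tz": 0,"rx": 0,"ry": 0,"rz": 0,"gripper": 1}]'

```text
time_s: 12.9
ee_pos: [543.4, 96.3, 5.2]
ee_rot: [-180.0, -0.0, 79.0]
force: [1.0, 2.2, 2.5]
gripper_width: 0.1
gripper_force: 1.1
```

Run:
```python
from h import *
a=save('side','d5');b=save('scene','s5');s=env.state();print(s['time_s'],s['ee_pos'],s['force'])
f=lambda g,x,y:cv2.resize(g[0][y:y+100,x:x+100],(400,400),interpolation=cv2.INTER_CUBIC)
cv2.imwrite('pics/m5.png',np.hstack([f(a,255,170),f(b,215,190)])[:,:,::-1])
```

```text
13.0 [543.06043462  95.82675991   5.0230624 ] [-0.02518172 -0.34410724 -0.10212404]
```

View pics/m5.png

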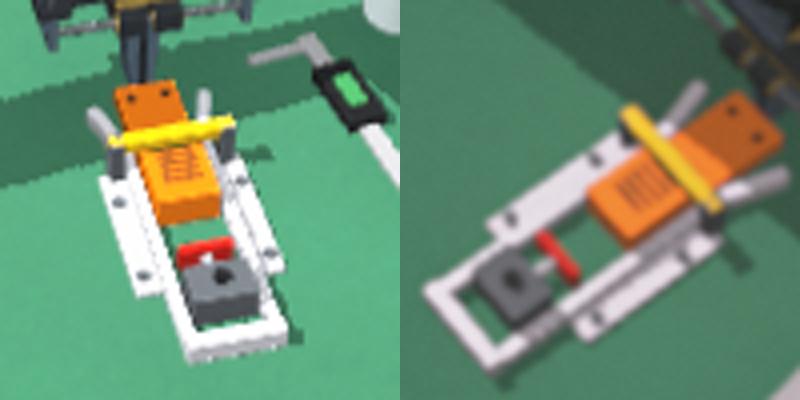

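The side and scene views show the nose past the bar, straight between the rails, with roughly 35 mm left to the red pad. I'll approach more slowly.

send_rows --motion '[{"tx": -0.006,"ty": 0,"tz": 0,"rx": 0,"ry": 0,"rz": 0,"gripper": 1},{"tx": -0.006,"ty": 0,"tz": 0,"rx": 0,"ry": 0,"rz": 0,"gripper": 1},{"tx": -0.006,"ty": 0,"tz": 0,"rx": 0,"ry": 0,"rz": 0,"gripper": 1},{"tx": -0.006,"ty": 0,"tz": 0,"rx": 0,"ry": 0,"rz": 0,"gripper": 1},{"tx": -0.006,"ty": 0,"tz": 0,"rx": 0,"ry": 0,"rz": 0,"gripper": 1},{"tx": -0.006,"ty": 0,"tz": 0,"rx": 0,"ry": 0,"rz": 0,"gripper": 1},{"tx": 0,"ty": 0,"tz": 0,"rx": 0,"ry": 0,"rz": 0,"gripper": 1}]'

```text
time_s: 13.88
ee_pos: [540.0, 78.6, 5.2]
ee_rot: [-180.0, 0.0, 79.0]
force: [0.2, -0.1, 0.7]
gripper_width: 0.0
gripper_force: 0.0
```

Run:
```python
from h import *
np.set_printoptions(precision=1,suppress=True)
b=load('d5'); u=np.array([np.cos(np.radians(-100.95)),np.sin(np.radians(-100.95)),0]);O=np.array([525,-1.5,0])
for q,z in(((165,224),30),((218,216),30),((168,216),30),((118,90),16),((173,81),16),((180,243),24),((234,237),24)):
    print(q,(ray(b,(255+q[0]/4,170+q[1]/4),z)[0]-O)@u)
t=env.state();print((t['ee_pos']-O)@u,t['force'])
```

```text
(165, 224) 82.12513989402589
(218, 216) 83.2721639572172
(168, 216) 74.96954166052186
(118, 90) -77.23839081160297
(173, 81) -77.47908766385414
(180, 243) 97.57274361968007
(234, 237) 100.85643711964572
-81.49615292173266 [ 0.2 -0.1  0.7]
```

send_rows --motion '[{"tx": -0.003,"ty": 0,"tz": 0,"rx": 0,"ry": 0,"rz": 0,"gripper": 1},{"tx": -0.003,"ty": 0,"tz": 0,"rx": 0,"ry": 0,"rz": 0,"gripper": 1},{"tx": -0.003,"ty": 0,"tz": 0,"rx": 0,"ry": 0,"rz": 0,"gripper": 1},{"tx": -0.003,"ty": 0,"tz": 0,"rx": 0,"ry": 0,"rz": 0,"gripper": 1},{"tx": -0.003,"ty": 0,"tz": 0,"rx": 0,"ry": 0,"rz": 0,"gripper": 1},{"tx": -0.003,"ty": 0,"tz": 0,"rx": 0,"ry": 0,"rz": 0,"gripper": 1}]'

```text
time_s: 14.62
ee_pos: [538.4, 70.1, 5.2]
ee_rot: [180.0, -0.0, 79.0]
force: [0.1, 1.6, -0.1]
gripper_width: 0.4
gripper_force: 0.7
```

send_rows --motion '[{"tx": -0.002,"ty": 0,"tz": 0,"rx": 0,"ry": 0,"rz": 0,"gripper": 1},{"tx": -0.002,"ty": 0,"tz": 0,"rx": 0,"ry": 0,"rz": 0,"gripper": 1}]'

```text
time_s: 14.88
ee_pos: [538.0, 68.2, 5.3]
ee_rot: [180.0, -0.0, 79.0]
force: [0.6, 1.9, 0.3]
gripper_width: 0.7
gripper_force: 0.8
```

send_rows --motion '[{"tx": -0.002,"ty": 0,"tz": 0,"rx": 0,"ry": 0,"rz": 0,"gripper": 1},{"tx": -0.002,"ty": 0,"tz": 0,"rx": 0,"ry": 0,"rz": 0,"gripper": 1}]'

```text
time_s: 15.12
ee_pos: [537.6, 66.2, 5.2]
ee_rot: [180.0, -0.0, 79.0]
force: [-0.4, 1.3, 1.2]
gripper_width: 0.5
gripper_force: 0.9
```

send_rows --motion '[{"tx": -0.002,"ty": 0,"tz": 0,"rx": 0,"ry": 0,"rz": 0,"gripper": 1},{"tx": -0.002,"ty": 0,"tz": 0,"rx": 0,"ry": 0,"rz": 0,"gripper": 1}]'

```text
time_s: 15.38
ee_pos: [537.2, 64.3, 5.2]
ee_rot: [180.0, -0.0, 79.0]
force: [0.4, 2.4, 1.7]
gripper_width: 0.4
gripper_force: 0.9
```

send_rows --motion '[{"tx": -0.002,"ty": 0,"tz": 0,"rx": 0,"ry": 0,"rz": 0,"gripper": 1},{"tx": -0.002,"ty": 0,"tz": 0,"rx": 0,"ry": 0,"rz": 0,"gripper": 1}]'

```text
time_s: 15.62
ee_pos: [536.8, 62.2, 5.2]
ee_rot: [180.0, -0.0, 79.0]
force: [0.8, 1.5, 0.9]
gripper_width: 0.5
gripper_force: 1.0
```

send_rows --motion '[{"tx": -0.002,"ty": 0,"tz": 0,"rx": 0,"ry": 0,"rz": 0,"gripper": 1},{"tx": -0.002,"ty": 0,"tz": 0,"rx": 0,"ry": 0,"rz": 0,"gripper": 1}]'

```text
time_s: 15.88
ee_pos: [536.5, 60.3, 5.2]
ee_rot: [180.0, -0.0, 79.0]
force: [1.1, 1.8, 1.0]
gripper_width: 0.2
gripper_force: 1.0
```

send_rows --motion '[{"tx": -0.002,"ty": 0,"tz": 0,"rx": 0,"ry": 0,"rz": 0,"gripper": 1},{"tx": -0.002,"ty": 0,"tz": 0,"rx": 0,"ry": 0,"rz": 0,"gripper": 1}]'

```text
time_s: 16.12
ee_pos: [536.1, 58.3, 5.2]
ee_rot: [180.0, -0.0, 79.0]
force: [0.3, 2.5, 2.3]
gripper_width: -0.0
gripper_force: 1.1
```

send_rows --motion '[{"tx": -0.002,"ty": 0,"tz": 0,"rx": 0,"ry": 0,"rz": 0,"gripper": 1},{"tx": -0.002,"ty": 0,"tz": 0,"rx": 0,"ry": 0,"rz": 0,"gripper": 1}]'

```text
time_s: 16.38
ee_pos: [535.8, 57.0, 5.3]
ee_rot: [180.0, -0.1, 78.9]
force: [1.1, 6.2, 1.4]
gripper_width: 0.7
gripper_force: 3.2
```

send_rows --motion '[{"tx": -0.001,"ty": 0,"tz": 0,"rx": 0,"ry": 0,"rz": 0,"gripper": 1},{"tx": -0.001,"ty": 0,"tz": 0,"rx": 0,"ry": 0,"rz": 0,"gripper": 1},{"tx": 0,"ty": 0,"tz": 0,"rx": 0,"ry": 0,"rz": 0,"gripper": 1},{"tx": 0,"ty": 0,"tz": 0,"rx": 0,"ry": 0,"rz": 0,"gripper": 1}]'

```text
time_s: 16.88
ee_pos: [535.8, 56.6, 5.3]
ee_rot: [180.0, -0.1, 78.9]
force: [0.2, 7.0, 0.7]
gripper_width: 0.5
gripper_force: 3.6
```

send_rows --motion '[{"tx": -0.001,"ty": 0,"tz": 0,"rx": 0,"ry": 0,"rz": 0,"gripper": 1},{"tx": -0.001,"ty": 0,"tz": 0,"rx": 0,"ry": 0,"rz": 0,"gripper": 1},{"tx": -0.001,"ty": 0,"tz": 0,"rx": 0,"ry": 0,"rz": 0,"gripper": 1},{"tx": 0,"ty": 0,"tz": 0,"rx": 0,"ry": 0,"rz": 0,"gripper": 1},{"tx": 0,"ty": 0,"tz": 0,"rx": 0,"ry": 0,"rz": 0,"gripper": 1}]'

```text
time_s: 17.5
ee_pos: [535.7, 55.8, 5.3]
ee_rot: [180.0, -0.2, 78.9]
force: [0.8, 10.1, -0.2]
gripper_width: 0.4
gripper_force: 5.0
```

Around 10.1 N. One small step more to allow for the housing's own friction, then hold for over 2 s.

send_rows --motion '[{"tx": -0.001,"ty": 0,"tz": 0,"rx": 0,"ry": 0,"rz": 0,"gripper": 1},{"tx": 0,"ty": 0,"tz": 0,"rx": 0,"ry": 0,"rz": 0,"gripper": 1},{"tx": 0,"ty": 0,"tz": 0,"rx": 0,"ry": 0,"rz": 0,"gripper": 1},{"tx": 0,"ty": 0,"tz": 0,"rx": 0,"ry": 0,"rz": 0,"gripper": 1},{"tx": 0,"ty": 0,"tz": 0,"rx": 0,"ry": 0,"rz": 0,"gripper": 1},{"tx": 0,"ty": 0,"tz": 0,"rx": 0,"ry": 0,"rz": 0,"gripper": 1},{"tx": 0,"ty": 0,"tz": 0,"rx": 0,"ry": 0,"rz": 0,"gripper": 1},{"tx": 0,"ty": 0,"tz": 0,"rx": 0,"ry": 0,"rz": 0,"gripper": 1},{"tx": 0,"ty": 0,"tz": 0,"rx": 0,"ry": 0,"rz": 0,"gripper": 1},{"tx": 0,"ty": 0,"tz": 0,"rx": 0,"ry": 0,"rz": 0,"gripper": 1},{"tx": 0,"ty": 0,"tz": 0,"rx": 0,"ry": 0,"rz": 0,"gripper": 1},{"tx": 0,"ty": 0,"tz": 0,"rx": 0,"ry": 0,"rz": 0,"gripper": 1}]'

```text
time_s: 19.0
ee_pos: [535.7, 55.6, 5.3]
ee_rot: [180.0, -0.2, 78.9]
force: [1.0, 11.4, 0.4]
gripper_width: 0.3
gripper_force: 5.4
```

send_rows --motion '[{"tx": 0,"ty": 0,"tz": 0,"rx": 0,"ry": 0,"rz": 0,"gripper": 1},{"tx": 0,"ty": 0,"tz": 0,"rx": 0,"ry": 0,"rz": 0,"gripper": 1},{"tx": 0,"ty": 0,"tz": 0,"rx": 0,"ry": 0,"rz": 0,"gripper": 1},{"tx": 0,"ty": 0,"tz": 0,"rx": 0,"ry": 0,"rz": 0,"gripper": 1},{"tx": 0,"ty": 0,"tz": 0,"rx": 0,"ry": 0,"rz": 0,"gripper": 1},{"tx": 0,"ty": 0,"tz": 0,"rx": 0,"ry": 0,"rz": 0,"gripper": 1},{"tx": 0,"ty": 0,"tz": 0,"rx": 0,"ry": 0,"rz": 0,"gripper": 1},{"tx": 0,"ty": 0,"tz": 0,"rx": 0,"ry": 0,"rz": 0,"gripper": 1}]'

```text
time_s: 20.0
ee_pos: [535.6, 55.6, 5.3]
ee_rot: [180.0, -0.2, 78.9]
force: [0.8, 10.1, 1.0]
gripper_width: 0.7
gripper_force: 5.4
```

send_rows --motion '[{"tx": 0.002,"ty": 0,"tz": 0,"rx": 0,"ry": 0,"rz": 0,"gripper": 1},{"tx": 0.002,"ty": 0,"tz": 0,"rx": 0,"ry": 0,"rz": 0,"gripper": 1},{"tx": 0.002,"ty": 0,"tz": 0,"rx": 0,"ry": 0,"rz": 0,"gripper": 1},{"tx": 0.002,"ty": 0,"tz": 0,"rx": 0,"ry": 0,"rz": 0,"gripper": 1},{"tx": 0.004,"ty": 0,"tz": 0,"rx": 0,"ry": 0,"rz": 0,"gripper": 1},{"tx": 0.02,"ty": 0,"tz": 0,"rx": 0,"ry": 0,"rz": 0,"gripper": 1},{"tx": 0.02,"ty": 0,"tz": 0,"rx": 0,"ry": 0,"rz": 0,"gripper": 1},{"tx": 0,"ty": 0,"tz": -0.08,"rx": 0,"ry": 0,"rz": 0,"gripper": 1},{"tx": 0,"ty": 0,"tz": -0.1,"rx": 0,"ry": 0,"rz": 0,"gripper": 1},{"tx": 0.05,"ty": 0,"tz": -0.1,"rx": 0,"ry": 0,"rz": 0,"gripper": 1},{"tx": 0.1,"ty": 0,"tz": 0,"rx": 0,"ry": 0,"rz": 0,"gripper": 1},{"tx": 0,"ty": 0,"tz": 0,"rx": 0,"ry": 0,"rz": 0,"gripper": 1}]'

```text
time_s: 21.5
ee_pos: [555.0, 155.7, 145.8]
ee_rot: [179.9, -0.1, 79.2]
force: [-0.6, -0.4, -1.2]
gripper_width: 0.4
gripper_force: 0.0
```

Run:
```python
from h import *
a=save('side','d6');b=save('scene','s6');s=env.state();print(s['time_s'],s['ee_pos'],s['force'])
f=lambda g,x,y:cv2.resize(g[0][y:y+100,x:x+100],(400,400),interpolation=cv2.INTER_CUBIC)
cv2.imwrite('pics/m6.png',np.hstack([f(a,255,170),f(b,215,190)])[:,:,::-1])
```

```text
21.6 [553.71265568 152.93559794 144.60340622] [ 0.20763661 -0.34584563  0.31753519]
```

View pics/m6.png

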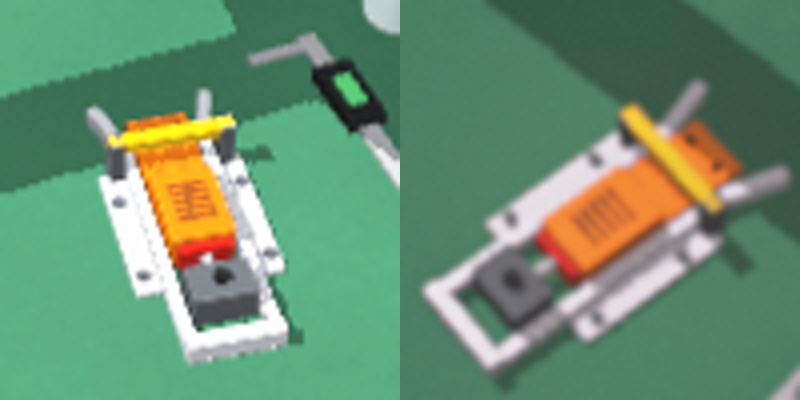

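The housing lies straight with its nose at the red pad, its raised part past the bar and the fingers clear. I'm handing the job in.

```bash
python3 -c "
from workcell import env
print(env.job_done())"
```

```text
the job is handed in; nothing more can be done
None
```

I pushed the housing under the bar to the stop, held it there for over two seconds (10–11 N at the wrist), and left it lying past the bar with the gripper clear; the job is handed in, but no verdict came back.

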